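# Lock the last quarter-turn stud on the photometer's lamp cover

### The job

The lamp cover on top of the white bench photometer is held by four black quarter-turn wing studs; three are locked, but one still stands proud with its red shank showing. Push that stud in, turn it clockwise (seen from above) a full quarter turn until it is locked down in line with the white dashes like the others, and let go.

Things in the scene. Friction and masses are not known exactly. Their poses are not given: they have to be found in the camera images.
- photometer: White instrument, 255x250x70 mm, fixed; yaw varies. Origin on the counter below the cover; x to its back, y to its left, z up. Grey cover (180x224) on top, upper face 76 mm up. Four studs on it at x = -60 or +70, y = -75 or +75 mm; the open one may be at any corner. The three locked ones have the same black wing, lying along the photometer's y, top 114.5 mm up.
- stud_grip (a point): On the open stud's axis, mid wing; moves and turns with it. x along the wing, y across, z up. Black wing 34 long, 10 thick, from 12 mm below this point to 10.5 above, on a black flange 40 mm wide whose upper face is 12 mm below it. Red shank under the flange. Open: point 110 mm above the counter, wing along the photometer's x; locked: 104 mm, wing along the photometer's y.
- stud_push (a joint): How far the stud is pushed in, m: 0 = proud, 0.014 = bottom stop. A spring pushes it out (3 N at 0, 9 N at the stop). A cross pin in a slot blocks the turn until it is over 0.006 in: hold it 0.008 to 0.013 in while turning. Once turned and released it springs back to 0.006 and the pin holds it there.
- stud_turn (a joint): Turn of the stud, rad: 0 = open (starts at 0 to 0.05), grows clockwise seen from above, stop at 1.571 (locked). Light friction (0.03 N m).

How it is judged:
By the outcome, as a careful person would: the job done as asked, in the order asked, and still so for the second after the job is handed in, with the robot touching nothing.
It also fails if it takes over 34 s, if anything falls off the work surface, if the arm or the gripper's body presses on something with over 40 N, if the wrist force passes 120 N, or if a joint passes its speed limit or range.

### The arm

A 6-joint arm with a two-finger parallel gripper is mounted at the origin on a cart in front of the work surface, level with it; the furniture and walls round the work are solid. World frame = base frame: x ahead of the robot, y to its left, z up, the work surface at z = 0. Lengths are in m, angles in degrees, forces in N, time in s.
With the tool pointing down it reaches from about 0.4 to 0.825 m from the base axis. Payload 7 kg.
Tool frame: the origin (TCP) lies between the finger pads; the fingertips stand 22 mm ahead of it and the grasp point (between the pads) lies 3 mm ahead of it; z points along the fingers, y is the line along which they close (so a half turn about z gives the same grasp; the last joint's range is limited). The gripper opens to 88 mm and grips with 3 to 60 N. Pads are 19 mm wide; open, the fingers measure 130 mm over their backs; the gripper's body (78 mm by 193 mm) begins 47 mm behind the grasp point.
Start: joints at [86.064, 20.546, 0.682, 0, -70.136, -16.507], TCP at [0.236, 0.632, 0.249] pointing down, gripper open.
Joint ranges: [-176.03, 176.03], [-82.01, 121.73], [-58.28, 71.71], [-173.87, 95.51], [-174.79, -0.11], [-173.66, 173.66]. Speed limits (degrees/s): [136.94, 136.94, 172.46, 180, 180, 180].

### API

Orientations are given as [roll, pitch, yaw] about the fixed x, y, z axes, in that order (R = Rz(yaw) Ry(pitch) Rx(roll)).
In Python, from plant import ctrl gives the robot as it stands.
- The arm moves only by the tool apply_moves, never from a script. Its argument "targets" is a list of rows, each an object with "travel": the shift along the tool's x, y, z in mm, a list of three; "roll": the turn about the tool's z in degrees; "jaw": the finger opening in mm, from 0 to 87.6. In form: [{"travel": [tx, ty, tz], "roll": roll, "jaw": jaw}, ...]. A call has 1 to 10 rows; each row shifts and turns the commanded pose from where the row before left it, along the tool's axes as they then stand; what a row does not reach is not made up. A row lasts 1/10 s, in which the tool goes at most 50 mm and 8.59 degrees, less where a joint would pass 70% of its speed; a pose out of reach is approached as far as the arm can. A call with a gripper value outside its range is refused whole. The fingers move at their own pace and stop on an object; the grip force is fixed at half the most. Time passes only in rows, so rows that do not move let the fingers close. It gives the time, the measured TCP pose, the force, the opening and the grip force at its end, in the units of the state.
- ctrl.get_obs(): the state, without advancing time (a new reading comes with each control period).
- ctrl.snapshot(name): name is "scene" or "top" or "wrist"; returns the picture (384x512x3 uint8, red, green, blue); there is no depth.
- ctrl.calibration(name): a dict with "K" (3x3 intrinsics, pixels), "dist_coeffs" ([k1, k2, p1, p2, k3] as OpenCV has them; the pictures are not rectified), "extrinsics" (4x4, takes a point from camera to world coordinates); the wrist camera has in their place "hand_eye" (4x4, takes a point from camera to tool coordinates, whose origin is the TCP and whose axes are the flange's). Camera axes: x right, y down, z forward; pixel columns grow to the right and rows downward; lengths in m; the calibration is good to about 2 mm. A picture is of the moment at which its call begins: read the wrist's pose just before it. calibration takes no time and is no camera call.
- ctrl.close_job(): hands the job in; it is judged then, once.
The state is a dict: "clock": time; "joint_pos": joint angles; "qvel": joint speeds; "tau": joint torques, N m; "tool_pos": TCP position; "orientation": TCP orientation; "force": force on the tool from outside, world axes, zero at the start; "moment": the same for the moment, N m; "opening": finger opening in m; "gripper_force": force on a finger pad.
Only numpy, scipy, OpenCV 4.12 (cv2) and the standard library are available. Lean on these libraries where they do the work, as an engineer would, in place of code of your own. Each camera call takes 0.05 s, during which the arm holds its last target. There are 200 camera calls.

## Working session

There is one attempt and no reset: what is moved stays moved. The work goes in short steps, Python scripts to look and compute and a tool call to move; the robot and the scene stay as the last step left them, time stands still between calls to the robot, and variables do not carry over. Pictures are saved under pics/ and viewed, at most 10 in all, crops included, and the job is handed in when it is done.

Besides the shell and the picture viewer there is one more tool, called after ">>>" in YAML: its name, and indented under it one key for each argument. apply_moves: Moves the arm, as the interface text tells. Its arguments: {"type":"object","properties":{"targets":{"type":"array","items":{"type":"object","properties":{"travel":{"type":"array","items":{"type":"number"}},"roll":{"type":"number"},"jaw":{"type":"number"}}}}},"required":["targets"]}

```bash
mkdir -p pics
python3 - <<'E'
from plant import ctrl
import cv2,numpy as np
o=ctrl.get_obs();print(o)
ims=[ctrl.snapshot(n) for n in("scene","top","wrist")]
for n,i in zip(("scene","top","wrist"),ims):
    cv2.imwrite(f"pics/{n}0.png",i[:,:,::-1]);c=ctrl.calibration(n);print(n,{k:np.round(v,4).tolist() for k,v in c.items()})
E
```

```text
{'clock': 0.0, 'joint_pos': array([ 8.60640085e+01,  2.05936442e+01,  6.33380231e-01, -2.27379153e-02,
       -7.01343853e+01, -1.65064305e+01]), 'qvel': array([-0.0080152 , -0.11576139,  0.06525634,  0.10447113, -0.01678346,
       -0.09758868]), 'tau': array([ 3.24154826e-04, -5.82714415e+01,  2.93053883e+01,  6.99757263e+00,
        7.02723657e-03, -1.67411736e-04]), 'tool_pos': array([0.23560873, 0.63206085, 0.24758649]), 'orientation': array([ 1.79903178e+02, -6.40115547e-03, -2.04501609e+01]), 'force': array([0.27844454, 0.55510696, 0.77510386]), 'moment': array([-0.02102021, -0.01881585,  0.02351201]), 'gripper_force': 0.0, 'opening': 0.08758715896742394}
scene {'K': [[425.9908, 0.0, 253.293], [0.0, 425.9908, 192.2359], [0.0, 0.0, 1.0]], 'dist_coeffs': [-0.1131, 0.0, 0.0, 0.0, 0.0], 'extrinsics': [[0.6851, -0.3541, 0.6366, 0.0352], [-0.7284, -0.3467, 0.591, -0.4349], [0.0114, -0.8686, -0.4954, 0.5109], [0.0, 0.0, 0.0, 1.0]]}
top {'K': [[387.1594, 0.0, 262.7941], [0.0, 387.1594, 185.331], [0.0, 0.0, 1.0]], 'dist_coeffs': [-0.0073, 0.0, 0.0, 0.0, 0.0], 'extrinsics': [[-0.004, -0.9967, 0.0808, 0.506], [-0.9998, 0.0057, 0.0203, 0.089], [-0.0207, -0.0807, -0.9965, 0.9564], [0.0, 0.0, 0.0, 1.0]]}
wrist {'K': [[279.0176, 0.0, 252.6793], [0.0, 279.0176, 192.9521], [0.0, 0.0, 1.0]], 'dist_coeffs': [0.0038, 0.0, 0.0, 0.0, 0.0], 'hand_eye': [[0.0, -0.9562, -0.2927, 0.0804], [1.0, 0.0003, -0.0008, -0.0004], [0.0009, -0.2927, 0.9562, -0.1347], [0.0, 0.0, 0.0, 1.0]]}
```

View pics/top0.png

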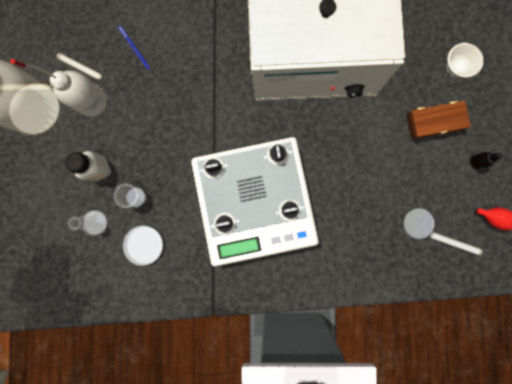

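View pics/wrist0.png

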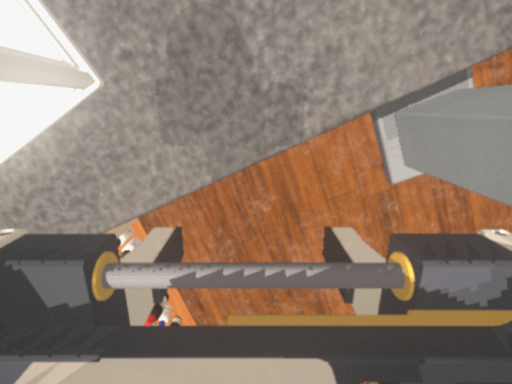

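The top view shows the photometer at about (255,200) with its display at the bottom, which is its front. The studs are at (213,167), (224,223), (290,210) and (279,153). The last, back right, seems to have its wing along x. The wrist view only shows counter and cart. I'll measure the studs next.

```bash
cat > h.py <<'E'
import cv2,numpy as np
from plant import ctrl
def ray(n,px,z,T=None):
    c=ctrl.calibration(n);E=np.array(c["extrinsics"]) if T is None else T
    p=cv2.undistortPoints(np.float64(px).reshape(-1,1,2),np.array(c["K"]),np.array(c["dist_coeffs"]))[:,0]
    d=np.c_[p,np.ones(len(p))]@E[:3,:3].T;o=E[:3,3]
    return o+d*((z-o[2])/d[:,2])[:,None]
E
python3 - <<'E'
from h import *
i=cv2.imread("pics/top0.png")
m=((i.max(2)<75)*255).astype(np.uint8);w=np.zeros_like(m);w[148:236,200:306]=m[148:236,200:306]
n,l,s,c=cv2.connectedComponentsWithStats(w)
for k in range(1,n):
    if s[k,4]>40: print(s[k],c[k],ray("top",c[k],.095))
t=cv2.resize(i[130:275,185:325],None,fx=4,fy=4,interpolation=cv2.INTER_CUBIC);cv2.imwrite("pics/c1.png",t)
s=cv2.imread("pics/scene0.png");cv2.imwrite("pics/s1.png",s)
E
```

```text
[271 148  15  13 117] [277.96581197 153.98290598] [[0.64620194 0.07212706 0.095     ]]
[300 148   6  28  85] [303.17647059 158.67058824] [[0.63518328 0.01575065 0.095     ]]
[206 164  15  11  87] [214.05747126 169.62068966] [[0.61179249 0.21583875 0.095     ]]
[283 203  13   7  50] [288.76 205.4 ] [[0.53073474 0.04900086 0.095     ]]
[284 211  14   7  59] [290.89830508 213.77966102] [[0.51215764 0.04444038 0.095     ]]
[218 217  14  15 112] [224.84821429 223.49107143] [[0.49126294 0.19107522 0.095     ]]
```

View pics/c1.png

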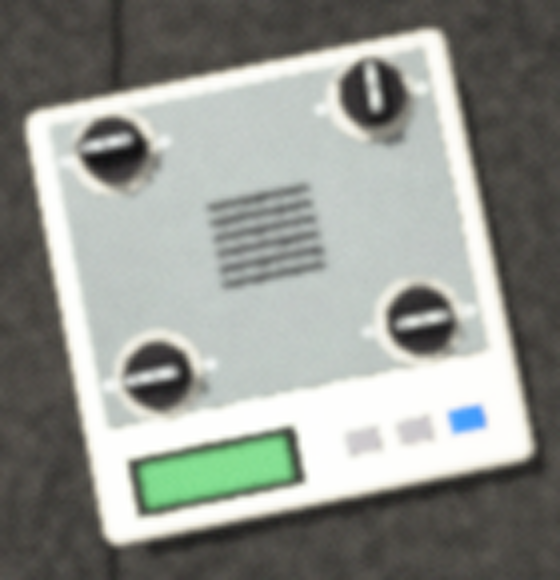

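View pics/scene0.png

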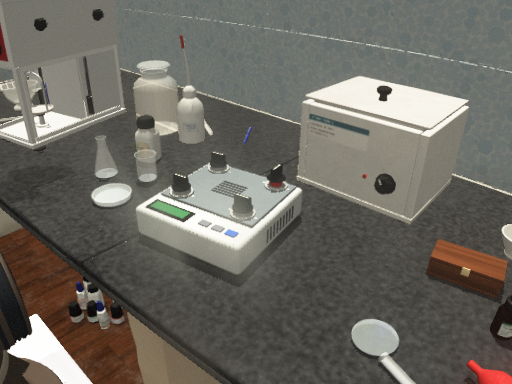

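The crop confirms the open stud is back right, with its white stripe at crop (374,85), full-frame about (278.5,151). The other three stripes lie along y. In the scene view the red shank shows at (277,184), and an oven stands behind the instrument. Next I'll get precise positions and the oven clearance.

Run:
```python
from h import *
i=cv2.imread("pics/top0.png")
b=cv2.resize(i,None,fx=4,fy=4,interpolation=cv2.INTER_CUBIC)
g=b.min(2)
P=[]
for cx,cy,z in((113,143,.1145),(152,375,.1145),(421,320,.1145),(374,85,.1205)):
    X=cx+185*4;Y=cy+130*4
    w=np.zeros_like(g);cv2.circle(w,(X,Y),32,255,-1)
    m=((g>120)&(w>0)).astype(np.uint8)
    n,l,s,c=cv2.connectedComponentsWithStats(m)
    k=min(range(1,n),key=lambda k:np.hypot(*(c[k]-(X,Y)))-.02*min(s[k,4],500));
    ys,xs=np.where(l==k);vx,vy,x0,y0=cv2.fitLine(np.c_[xs,ys].astype(np.float32),2,0,.01,.01).ravel()
    q=np.array([[x0,y0],[x0-25*vx,y0-25*vy],[x0+25*vx,y0+25*vy]])
    r=ray("top",(q+.5)/4-.5,z);d=r[2]-r[1]
    P.append(r[0]);print(s[k],r[0].round(4),np.degrees(np.arctan2(d[1],d[0])).round(1))
A=np.array([[70,75],[-60,75],[-60,-75],[70,-75]])/1e3;P=np.array(P)
for n in(3,4):
    a=A[:n]-A[:n].mean(0);p=P[:n,:2]-P[:n,:2].mean(0)
    H=(p[:,0]+1j*p[:,1])@np.conj(a[:,0]+1j*a[:,1]);y=np.angle(H);s=abs(H)/(a**2).sum()
    R=np.array([[np.cos(y),-np.sin(y)],[np.sin(y),np.cos(y)]])
    t=P[:n,:2].mean(0)-R@A[:n].mean(0);print("yaw",np.degrees(y),"scale",s,"org",t,"res mm",((P[:,:2]-(A@R.T+t))*1e3).round(1).tolist(),"stud",R@A[3]+t)
print("oven",ray("top",[[256,100],[380,96]],0),ray("top",[[250,65],[403,60]],0.2))
print(ray("scene",[[299,181],[411,221]],0),)
# scene stud: wing top silhouette
print(ray("scene",[[277,170]],.1205))
# oven top corner height: scene & top
print([ray("scene",[[302,98]],z)[0].round(3).tolist() for z in(.15,.2,.25)],[ray("top",[[250,66]],z)[0].round(3).tolist() for z in(.15,.2,.25)])
```

```text
[ 821  631   64   42 1005] [0.6239 0.218  0.1145] -65.3
[860 864  58  63 969] [0.4919 0.198  0.1145] -81.8
[1136  827   57   22  666] [0.5217 0.0463 0.1145] -78.5
[1084  573   63   58 1045] [0.6537 0.0716 0.1205] -176.0
yaw 10.095539854466885 scale 1.0177434850447469 org [0.56659876 0.1324319 ] res mm [[1.5, -0.5], [-2.5, 2.3], [1.0, -1.7], [5.1, 0.8]] stud [0.6486617  0.07086344]
yaw 10.633014206867829 scale 1.0205618549208224 org [0.5678752  0.13258174] res mm [[1.1, -1.2], [-3.2, 2.8], [-1.1, -1.5], [3.2, -0.1]] stud [0.65051207 0.07178579]
oven [[ 0.79979366  0.12471864  0.        ]
 [ 0.80699053 -0.18704399  0.        ]] [[ 0.81054105  0.12915038  0.2       ]
 [ 0.8173197  -0.17731757  0.2       ]]
[[ 0.81530353  0.1308936   0.        ]
 [ 0.84241239 -0.16310939  0.        ]]
[[0.63739867 0.05896542 0.1205    ]]
[[0.989, 0.267, 0.15], [0.857, 0.17, 0.2], [0.725, 0.072, 0.25]] [[0.828, 0.132, 0.15], [0.808, 0.129, 0.2], [0.788, 0.126, 0.25]]
```

The open stud is at about (0.651,0.072), the photometer yaw is about 10.3°, and the oven front is at x≈0.80, so there is enough room. I'll move above the stud at the current height.

>>> apply_moves:
  targets:
    - {"travel":[29.2,19,0],"roll":0,"jaw":87}
    - {"travel":[29.2,19,0],"roll":0,"jaw":87}
    - {"travel":[29.2,19,0],"roll":0,"jaw":87}
    - {"travel":[29.2,19,0],"roll":0,"jaw":87}
    - {"travel":[29.2,19,0],"roll":0,"jaw":87}
    - {"travel":[29.2,19,0],"roll":0,"jaw":87}
    - {"travel":[29.2,19,0],"roll":0,"jaw":87}
    - {"travel":[29.2,19,0],"roll":0,"jaw":87}
    - {"travel":[29.2,19,0],"roll":0,"jaw":87}
    - {"travel":[29.2,19,0],"roll":0,"jaw":87}

```text
clock: 1.15
tool_pos: [0.4435, 0.3511, 0.2485]
orientation: [180.0, 0.0, -20.4]
force: [0.1, 1.4, -0.7]
opening: 0.0871
gripper_force: 0.0
```

>>> apply_moves:
  targets:
    - {"travel":[29.2,19,0],"roll":0,"jaw":60}
    - {"travel":[29.2,19,0],"roll":0,"jaw":60}
    - {"travel":[29.2,19,0],"roll":0,"jaw":60}
    - {"travel":[29.2,19,0],"roll":0,"jaw":60}
    - {"travel":[29.2,19,0],"roll":0,"jaw":60}
    - {"travel":[29.2,19,0],"roll":0,"jaw":60}
    - {"travel":[29.2,19,0],"roll":0,"jaw":60}
    - {"travel":[29.2,19,0],"roll":0,"jaw":60}
    - {"travel":[29.2,19,0],"roll":0,"jaw":60}
    - {"travel":[29.2,19,0],"roll":0,"jaw":60}

```text
clock: 2.15
tool_pos: [0.6508, 0.0712, 0.2483]
orientation: [180.0, 0.0, -20.4]
force: [0.3, 1.1, -0.1]
opening: 0.0598
gripper_force: 0.0
```

>>> apply_moves:
  targets:
    - {"travel":[0,0,0],"roll":-7.7,"jaw":60}
    - {"travel":[0,0,0],"roll":-7.7,"jaw":60}
    - {"travel":[0,0,0],"roll":-7.7,"jaw":60}
    - {"travel":[0,0,0],"roll":-7.7,"jaw":60}
    - {"travel":[0,0,0],"roll":0,"jaw":60}
    - {"travel":[0,0,0],"roll":0,"jaw":60}
    - {"travel":[0,0,0],"roll":0,"jaw":60}

```text
clock: 2.85
tool_pos: [0.6502, 0.0724, 0.2484]
orientation: [180.0, 0.0, 10.2]
force: [-0.0, -0.6, -0.1]
opening: 0.06
gripper_force: 0.0
```

Run:
```python
from h import *
o=ctrl.get_obs();i=ctrl.snapshot("wrist")
cv2.imwrite("pics/w1.png",i[:,:,::-1]);np.savez("w1.npz",p=o["tool_pos"],r=o["orientation"]);print(o["clock"],o["tool_pos"],o["orientation"],o["joint_pos"],o["force"])
```

```text
2.85 [0.65019686 0.07241864 0.24844924] [1.79997684e+02 1.27832689e-02 1.01870182e+01] [ 2.34031216e+01  1.86203052e+01 -2.15185225e+00 -7.13885468e-04
 -6.92408168e+01  7.67841499e+01] [-0.04473699 -0.59506136 -0.13748134]
```

View pics/w1.png

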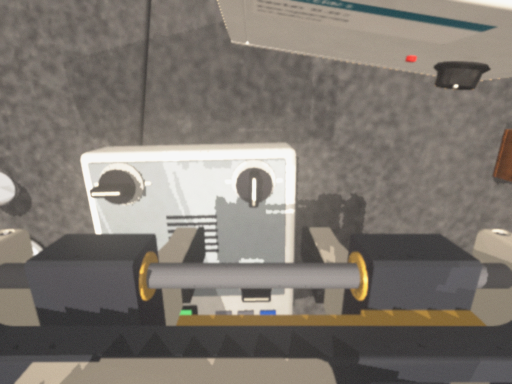

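In the wrist view the open stud is at (254,187), with its stripe upright at column 254 between the fingers. The locked stud is at left, (118,186). I'll measure both the stripe and the disc.

Run:
```python
from h import *
from scipy.spatial.transform import Rotation as R
d=np.load("w1.npz");T=np.eye(4);T[:3,:3]=R.from_euler("xyz",d["r"],degrees=True).as_matrix();T[:3,3]=d["p"]
W=T@np.array(ctrl.calibration("wrist")["hand_eye"])
i=cv2.imread("pics/w1.png")
def stripe(x0,y0,x1,y1,z):
    c=cv2.resize(i[y0:y1,x0:x1],None,fx=4,fy=4,interpolation=cv2.INTER_CUBIC).min(2)
    n,l,s,cc=cv2.connectedComponentsWithStats((c>130).astype(np.uint8))
    H,Wd=c.shape
    for k in range(1,n):
        if s[k,4]<80 : continue
        m=(l==k).astype(np.uint8);(cx,cy),(w,h),a=cv2.minAreaRect(cv2.findNonZero(m))
        b=cv2.boxPoints(((cx,cy),(w,h),a));e=sorted([(np.linalg.norm(b[j]-b[j-1]),j) for j in range(4)])
        ends=np.array([(b[e[0][1]]+b[e[0][1]-1])/2,(b[e[1][1]]+b[e[1][1]-1])/2])
        q=np.vstack([ends.mean(0),ends]);q=(q+.5)/4-.5+[x0,y0]
        r=ray("wrist",q,z,W);v=r[2]-r[1];print(s[k],q.round(1).tolist(),r[0].round(4),"len",np.linalg.norm(v).round(4),"wid",e[0][0]/4,"ang",np.degrees(np.arctan2(v[1],v[0])).round(1))
stripe(243,168,268,212,.1205);print();stripe(85,170,140,205,.1145)
# flange discs
for (x0,y0,x1,y1,z) in((230,160,280,215,.098),(85,160,145,215,.092)):
    m=(i[y0:y1,x0:x1].max(2)<70).astype(np.uint8);m=cv2.morphologyEx(m,cv2.MORPH_CLOSE,np.ones((9,9),np.uint8))
    cs=max(cv2.findContours(m,0,2)[0],key=cv2.contourArea);(c,r)=cv2.minEnclosingCircle(cs);b=cv2.boundingRect(cs)
    c=np.array([b[0]+b[2]/2-.5,b[1]+b[3]/2-.5])+[x0,y0];print("disc",c,b,ray("wrist",c,z,W))
print((ray("top",[[278.3,151.3]],.1205)))
print("photometer back edge", [ (lambda v:np.degrees(np.arctan2(-v[0],v[1])))(a[0]-a[1]) for a in [ray("wrist",[[100,150],[290,145]],.07,W)]])
```

```text
[  0   0  39  15 291] [[247.4, 169.4], [242.6, 169.4], [252.1, 169.4]] [0.6727 0.0817 0.1205] len 0.0091 wid 3.5 ang -79.8
[ 50   0  50  23 511] [[261.2, 170.4], [255.1, 170.4], [267.4, 170.4]] [0.6741 0.0684 0.1205] len 0.0118 wid 5.5 ang -79.8
[  33   38   23  115 2209] [[253.6, 191.4], [253.3, 205.6], [253.9, 177.1]] [0.6521 0.0719 0.1205] len 0.0293 wid 5.3839235 ang 9.1
[   0  115  100   61 3334] [[255.0, 203.9], [242.6, 203.9], [267.4, 203.9]] [0.6396 0.0682 0.1205] len 0.0247 wid 15.0 ang -79.8

[    0     0   220   140 14986] [[112.0, 187.0], [84.6, 187.0], [139.4, 187.0]] [0.6298 0.2116 0.1145] len 0.0546 wid 34.749992 ang -79.8Traceback (most recent call last):
  File "<stdin>", line 21, in <module>
ValueError: max() iterable argument is empty
```

>>> apply_moves:
  targets:
    - {"travel":[2,0,25],"roll":1,"jaw":40}
    - {"travel":[0,0,25],"roll":0,"jaw":40}
    - {"travel":[0,0,25],"roll":0,"jaw":40}
    - {"travel":[0,0,25],"roll":0,"jaw":40}
    - {"travel":[0,0,15],"roll":0,"jaw":40}
    - {"travel":[0,0,10],"roll":0,"jaw":40}
    - {"travel":[0,0,0],"roll":0,"jaw":40}
    - {"travel":[0,0,0],"roll":0,"jaw":40}

```text
clock: 3.7
tool_pos: [0.6527, 0.0729, 0.1242]
orientation: [180.0, -0.0, 9.3]
force: [0.3, 0.5, 0.9]
opening: 0.0401
gripper_force: 0.0
```

>>> apply_moves:
  targets:
    - {"travel":[0,0,0],"roll":0,"jaw":4}
    - {"travel":[0,0,0],"roll":0,"jaw":4}
    - {"travel":[0,0,0],"roll":0,"jaw":4}
    - {"travel":[0,0,0],"roll":0,"jaw":4}
    - {"travel":[0,0,0],"roll":0,"jaw":4}
    - {"travel":[0,0,0],"roll":0,"jaw":4}

```text
clock: 4.3
tool_pos: [0.6524, 0.0722, 0.124]
orientation: [180.0, -0.0, 9.4]
force: [1.3, -3.3, 2.5]
opening: 0.01
gripper_force: 30.0
```

Gripped at a 10 mm opening. Now I'll push in about 10.5 mm.

>>> apply_moves:
  targets:
    - {"travel":[0,0,2],"roll":0,"jaw":4}
    - {"travel":[0,0,2],"roll":0,"jaw":4}
    - {"travel":[0,0,2],"roll":0,"jaw":4}
    - {"travel":[0,0,2],"roll":0,"jaw":4}
    - {"travel":[0,0,2.5],"roll":0,"jaw":4}
    - {"travel":[0,0,0],"roll":0,"jaw":4}
    - {"travel":[0,0,0],"roll":0,"jaw":4}

```text
clock: 5.0
tool_pos: [0.6525, 0.0722, 0.1136]
orientation: [180.0, -0.0, 9.4]
force: [-0.4, -5.9, 6.1]
opening: 0.0097
gripper_force: 30.0
```

>>> apply_moves:
  targets:
    - {"travel":[0,0.8,0.5],"roll":0,"jaw":4}
    - {"travel":[0,0,0],"roll":0,"jaw":4}
    - {"travel":[0,0,0],"roll":4,"jaw":4}
    - {"travel":[0,0,0],"roll":4,"jaw":4}
    - {"travel":[0,0,0],"roll":4,"jaw":4}
    - {"travel":[0,0,0],"roll":0,"jaw":4}
    - {"travel":[0,0,0],"roll":0,"jaw":4}

```text
clock: 5.7
tool_pos: [0.6525, 0.0717, 0.1131]
orientation: [180.0, -0.0, -2.6]
force: [-0.5, -3.5, 6.5]
opening: 0.0099
gripper_force: 30.0
```

Run:
```python
from h import *
o=ctrl.get_obs();print(o["moment"],o["force"],o["joint_pos"])
i=ctrl.snapshot("scene")[:,:,::-1];cv2.imwrite("pics/s2.png",cv2.resize(i[110:270,180:360],None,fx=4,fy=3.7,interpolation=cv2.INTER_CUBIC))
```

```text
[-1.70130078  0.36599512 -0.0593563 ] [-0.46901643 -3.4661384   6.49381462] [ 2.32769043e+01  2.50068795e+01 -1.13674942e+01  3.69556231e-02
 -5.36083032e+01  6.40579796e+01]
```

View pics/s2.png

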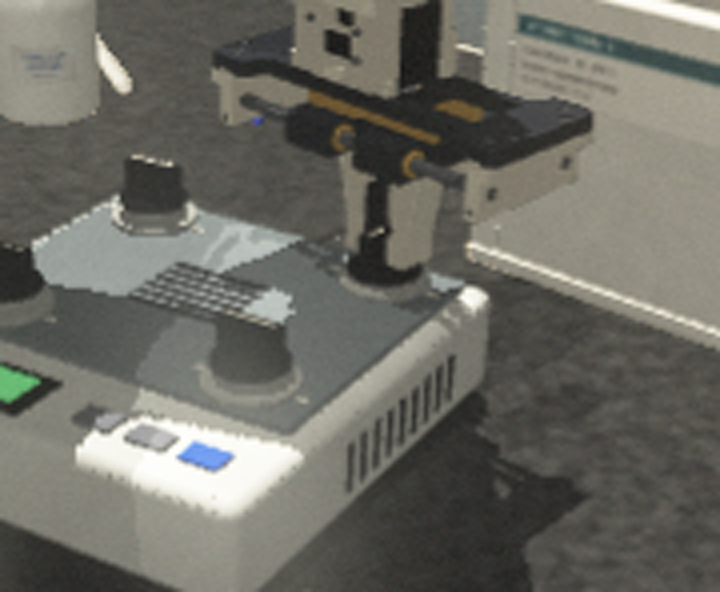

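The fingers hold the wing at crop (385,225), no red shows, and the z moment is only 0.06 N m, so the stud is free to turn. I'll continue the turn.

>>> apply_moves:
  targets:
    - {"travel":[0,0,0],"roll":7,"jaw":4}
    - {"travel":[0,0,0],"roll":7,"jaw":4}
    - {"travel":[0,0,0],"roll":7,"jaw":4}
    - {"travel":[0,0,0],"roll":7,"jaw":4}
    - {"travel":[0,0,0],"roll":7,"jaw":4}
    - {"travel":[0,0,0],"roll":0,"jaw":4}

```text
clock: 6.35
tool_pos: [0.6521, 0.0706, 0.113]
orientation: [179.9, -0.0, -37.9]
force: [-1.1, -8.4, 6.9]
opening: 0.0097
gripper_force: 30.0
```

>>> apply_moves:
  targets:
    - {"travel":[0,0,0],"roll":7,"jaw":4}
    - {"travel":[0,0,0],"roll":7,"jaw":4}
    - {"travel":[0,0,0],"roll":7,"jaw":4}
    - {"travel":[0,0,0],"roll":7,"jaw":4}
    - {"travel":[0,0,0],"roll":7,"jaw":4}
    - {"travel":[0,0,0],"roll":3,"jaw":4}
    - {"travel":[0,0,0],"roll":0,"jaw":4}

```text
clock: 7.05
tool_pos: [0.651, 0.0698, 0.1126]
orientation: [179.8, -0.1, -75.8]
force: [-4.1, -10.8, 7.7]
opening: 0.0099
gripper_force: 30.0
```

Run:
```python
from h import *
o=ctrl.get_obs();print(o["moment"],o["force"],o["orientation"],o["tool_pos"])
```

```text
[-4.03023425  1.21622643  0.03805699] [ -4.13909227 -10.75723661   7.74802775] [ 1.79786468e+02 -1.16822910e-01 -7.57837942e+01] [0.65098142 0.06980692 0.11258801]
```

>>> apply_moves:
  targets:
    - {"travel":[1.5,0,0],"roll":2,"jaw":4}
    - {"travel":[0,0,0],"roll":2,"jaw":4}
    - {"travel":[0,0,0],"roll":2,"jaw":4}
    - {"travel":[0,0,0],"roll":0,"jaw":4}
    - {"travel":[0,0,0],"roll":0,"jaw":4}

```text
clock: 7.55
tool_pos: [0.6509, 0.0695, 0.1123]
orientation: [179.8, -0.1, -81.6]
force: [-5.3, -5.4, 7.6]
opening: 0.0099
gripper_force: 30.5
```

Run:
```python
from h import *
o=ctrl.get_obs();print(o["moment"],o["force"],o["orientation"],o["tool_pos"])
```

```text
[-2.03398287  2.03026983  0.55312787] [-5.25366791 -5.38891618  7.58025324] [ 1.79779499e+02 -7.42599151e-02 -8.16077290e+01] [0.65094723 0.06950057 0.11230131]
```

The moment jumped to 0.55 N m, so the stud is at its stop. I'll ease up 5 mm while holding, then open and retreat.

>>> apply_moves:
  targets:
    - {"travel":[0,0,-2.5],"roll":0,"jaw":4}
    - {"travel":[0,0,-2.5],"roll":0,"jaw":4}
    - {"travel":[0,0,0],"roll":0,"jaw":4}
    - {"travel":[0,0,0],"roll":0,"jaw":30}
    - {"travel":[0,0,0],"roll":0,"jaw":40}
    - {"travel":[0,0,0],"roll":0,"jaw":40}
    - {"travel":[0,0,0],"roll":0,"jaw":40}
    - {"travel":[0,0,-10],"roll":0,"jaw":40}
    - {"travel":[0,0,-20],"roll":0,"jaw":40}
    - {"travel":[0,0,-30],"roll":0,"jaw":40}

```text
clock: 8.55
tool_pos: [0.6519, 0.0704, 0.1772]
orientation: [179.8, -0.0, -81.6]
force: [0.8, 0.1, 0.2]
opening: 0.0397
gripper_force: 0.0
```

>>> apply_moves:
  targets:
    - {"travel":[0,0,-30],"roll":0,"jaw":60}
    - {"travel":[0,0,-30],"roll":0,"jaw":60}
    - {"travel":[0,0,0],"roll":0,"jaw":60}
    - {"travel":[0,0,0],"roll":0,"jaw":60}
    - {"travel":[0,0,0],"roll":0,"jaw":60}

```text
clock: 9.05
tool_pos: [0.6523, 0.0706, 0.2372]
orientation: [180.0, 0.0, -81.6]
force: [0.5, 0.9, -0.4]
opening: 0.06
gripper_force: 0.0
```

Run:
```python
from h import *
o=ctrl.get_obs();print(o["moment"],o["force"],o["orientation"],o["tool_pos"])
w=ctrl.snapshot("wrist")[:,:,::-1];i=ctrl.snapshot("scene")[:,:,::-1]
a=cv2.resize(i[120:250,150:310],(400,325),interpolation=cv2.INTER_CUBIC);b=cv2.resize(w[130:260,170:330],(400,325),interpolation=cv2.INTER_CUBIC)
cv2.imwrite("pics/f.png",np.hstack([a,b]))
```

```text
[ 0.12032896 -0.01598551  0.00674192] [ 0.50319012  0.89300946 -0.39813069] [ 1.79956705e+02  1.16666979e-02 -8.16481870e+01] [0.65231346 0.07055064 0.23715408]
```

View pics/f.png

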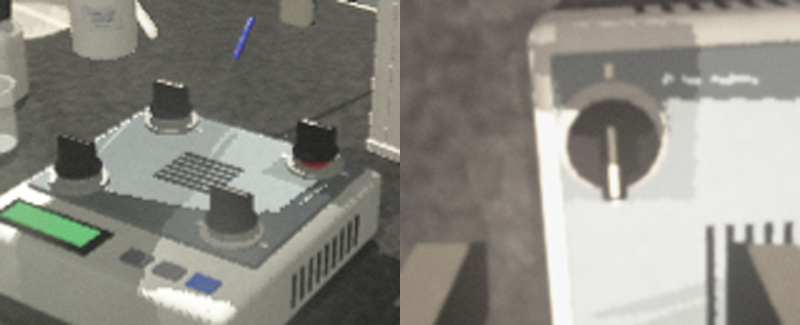

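Right half (wrist): the wing's stripe now lies along the dash direction, about (612,165) against the dash at (608,72). Left half (scene): a sliver of red still shows at (315,162), so I need to check the stud's height and angle against the locked studs.

Run:
```python
from h import *
i=ctrl.snapshot("scene")[:,:,::-1].copy();cv2.imwrite("pics/s3.png",i)
s0=cv2.imread("pics/scene0.png")
c=ctrl.calibration("scene");E=np.linalg.inv(np.array(c["extrinsics"]))
def pr(p): return cv2.projectPoints(np.float64(p).reshape(-1,1,3),cv2.Rodrigues(E[:3,:3])[0],E[:3,3],np.array(c["K"]),np.array(c["dist_coeffs"]))[0][:,0]
y=np.radians(10.3);R=np.array([[np.cos(y),-np.sin(y)],[np.sin(y),np.cos(y)]])
S=np.array([.6521,.0715]);org=S-R@[.07,-.075]
st={"BL":(.07,.075),"FL":(-.06,.075),"FR":(-.06,-.075),"open":(.07,-.075)}
b=cv2.resize(i[140:240,160:310],None,fx=5,fy=5,interpolation=cv2.INTER_CUBIC)
for n,a in st.items():
    for z,col in((.1145,(0,255,0)),(.1205,(0,0,255))):
        if n!="open" and z>.115: continue
        e=[np.r_[R@(np.array(a)+[0,d])+org,z] for d in(-.017,.017)]
        q=pr(e);print(n,z,q.round(1).tolist())
        k=(((q-[160,140])+.5)*5).astype(int);cv2.line(b,tuple(map(int,k[0])),tuple(map(int,k[1])),col,1)
cv2.imwrite("pics/g.png",b)
```

```text
BL 0.1145 [[225.4, 153.5], [213.3, 150.0]]
FL 0.1145 [[187.2, 175.7], [174.6, 171.4]]
FR 0.1145 [[249.4, 196.8], [234.3, 191.7]]
open 0.1145 [[284.0, 170.5], [269.9, 166.4]]
open 0.1205 [[284.1, 167.9], [270.0, 163.8]]
```

View pics/g.png

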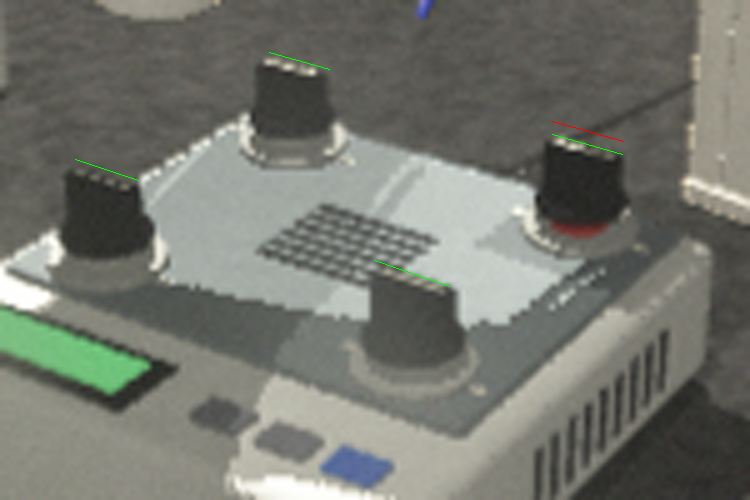

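The green predicted top edges (z=0.1145) sit 3–8 enlarged px above all the stripes, and the open stud's offset is the same as on the locked ones. It is therefore at locked height; the proud height (red line) is ruled out. Now the angle: the stripe against the photometer's edges and dash.

Run:
```python
from h import *
from scipy.spatial.transform import Rotation as Ro
o=ctrl.get_obs();i=ctrl.snapshot("wrist")[:,:,::-1].copy()
T=np.eye(4);T[:3,:3]=Ro.from_euler("xyz",o["orientation"],degrees=True).as_matrix();T[:3,3]=o["tool_pos"]
W=T@np.array(ctrl.calibration("wrist")["hand_eye"])
g=i.min(2)
# stripe: columns brightest inside disc, row by row
pts=[]
for r in range(183,206):
    row=g[r,244:266].astype(float);row=np.clip(row-row.min()-25,0,None)
    if row.sum()>0: pts.append([244+(row*np.arange(22)).sum()/row.sum(),r])
p=np.array(pts)
def ang(p,z):
    w=ray("wrist",p,z,W)[:,:2].astype(np.float32);vx,vy,x0,y0=cv2.fitLine(w,cv2.DIST_HUBER,0,.0005,.01).ravel();return np.degrees(np.arctan(vy/vx)),x0,y0
print(p[::4].round(1).tolist(),"stripe",ang(p,.1145))
# left white edge of body (=photometer back edge, along y): strongest rise per row
e=[]
for r in range(160,232):
    d=np.diff(cv2.GaussianBlur(g,(5,5),0)[r,215:240].astype(float));e.append([215+d.argmax()+.5,r])
e=np.array(e);print(e[::12].tolist(),"edge",ang(e,.065))
cv2.imwrite("pics/k.png",cv2.resize(i[130:260,190:330],(700,600),interpolation=cv2.INTER_CUBIC))
```

```text
[[253.9, 183.0], [254.1, 187.0], [254.5, 191.0], [254.7, 195.0], [254.9, 199.0], [253.9, 203.0]] stripe (np.float32(-79.01726), np.float32(0.65134966), np.float32(0.070915684))
[[221.5, 160.0], [222.5, 172.0], [223.5, 184.0], [225.5, 196.0], [226.5, 208.0], [227.5, 220.0]] edge (np.float32(-78.613266), np.float32(0.68222654), np.float32(0.093122415))
```

View pics/k.png

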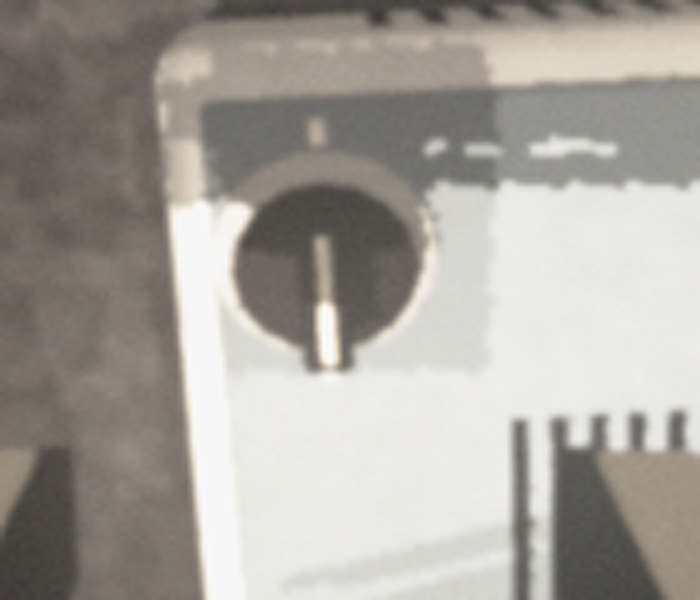

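The stripe, from (322,240) to (328,365), lies in line with the dash at (317,130). It is within 0.4° of the photometer's y edge, so the stud is locked and the gripper is clear.

```bash
python3 -c "
from plant import ctrl
print(ctrl.close_job())"
```

```text
the job is handed in; nothing more can be done
None
```

The back-right stud was pushed in, turned clockwise to its stop, locked in line with the dashes (to about 0.4°) at the same height as the others, and released; the job is handed in, though a sliver of red still shows under its flange.

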